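# Scrap the broken counterweight, then feel out the spit roast and hold it heavy side down

## Robot

A 6-joint arm with a two-finger parallel gripper is mounted at the origin on the work surface. World frame = base frame: x ahead of the robot, y to its left, z up, the work surface at z = 0. Lengths are in m, angles in rad, forces in N, time in s.
With the tool pointing down it reaches from about 0.3 to 0.85 m from the base axis. Payload 4.2 kg.
Tool frame: the origin (TCP) lies midway between the tips of the shut fingers; the grasp point (between the pads) lies 19 mm behind it; z points along the fingers, y is the line along which they close (so a half turn about z gives the same grasp; the last joint's range is limited). The gripper opens to 91 mm and grips with 3 to 60 N. Pads are 32 mm wide; open, the fingers measure 118 mm over their backs; the gripper's body (76 mm by 178 mm) begins 60 mm behind the grasp point.
Start: joints at [1.189, 0.32, 1.565, -0, 1.257, -0.02], TCP at [0.204, 0.538, 0.214] pointing down, gripper open.
Joint ranges: [-3.11, 3.11], [-0.84, 2.01], [0.21, 2.61], [-1.34, 4.49], [0.05, 2.63], [-2.56, 2.56]. Speed limits (rad/s): [2.57, 2.57, 3.14, 3.14, 3.14, 3.14].

## Interface

Orientations are given as a unit quaternion [x, y, z, w].
In Python, from cell import env, imaging, ticket gives the robot as it stands.
- The arm moves only by the tool move_arm, never from a script. Its argument "moves" is a list that holds one entry, the list of rows, each a list of 5 numbers: the shift along the tool's x, y, z in mm, then the turn about the tool's z in degrees, then the opening, from 0 (shut) to 1 (fully open). A call has 1 to 8 rows; each row is the pose to reach, as a shift and turn from the pose commanded when the call began, along the tool's axes at that moment; what a row does not reach only later rows make up. A row lasts 1/12 s, in which the tool goes at most 41.7 mm and 7.16 degrees, less where a joint would pass 70% of its speed; a pose out of reach is approached as far as the arm can. A call with a gripper value outside its range is refused whole. The fingers move at their own pace and stop on an object; "squeeze" is the grip in N (left out, the last holds). Time passes only in rows, so rows that repeat a pose let the fingers close. It gives the time, the measured TCP pose, the force, the opening and the grip force at its end, in the units of the state.
- env.get_obs(): the state, without advancing time (a new reading comes with each control period).
- imaging.read_camera(name): name is "scene" or "side" or "wrist"; returns the picture (480x640x3 uint8, red, green, blue); there is no depth.
- imaging.camera_params(name): a dict with "fx", "fy", "cx", "cy" (pixels), "eye" and "rotation" of the camera in the world. Camera axes: x right, y down, z forward; pixel columns grow to the right and rows downward; lengths in m; the calibration is good to about 2 mm. A picture is of the moment at which its call begins: read the wrist's pose just before it. camera_params takes no time and is no camera call; for the wrist camera it gives the pose at the moment of the call.
- ticket.hand_in(): hands the job in; it is judged then, once.
The state is a dict: "time": time; "q": joint angles; "joint_velocities": joint speeds; "tau": joint torques, N m; "tool_pos": TCP position; "ee_rot": TCP orientation; "ft_force": force on the tool from outside, world axes, zero at the start; "torque": the same for the moment, N m; "opening": opening from 0.0 (shut) to 1.0 (fully open); "gripper_force": force on a finger pad.
Only numpy, scipy, OpenCV 4.12 (cv2) and the standard library are available. Lean on these libraries where they do the work, as an engineer would, in place of code of your own. Each camera call takes 0.05 s, during which the arm holds its last target. There are 200 camera calls.

## Task

I am about to balance the roast on the hand-crank rotisserie: one of the four cast-iron counterweights on the chopping board has a prong snapped off, so put that one in the scrap tin and let go of it. Then wind the spit round by its crank handle to feel where the roast's hidden heavy side is, bring that side straight down, and finish still gripping the handle, holding the spit still there, so that I can fit a sound weight on top. Leave the other weights and everything else on the worktop where they are.

Things in the scene. Friction and masses are not known exactly. Their poses are not given: they have to be found in the camera images.
- weight_a: slide-on counterweight of black cast iron lying flat: U-shaped block 66 mm (x) by 52 mm (y), 20 mm thick; solid at x -33 to -3 mm, then two prongs to x +33 mm beside a 14 mm slot. Origin: centre of the 66 x 52 mm underside. Sound; 0.40 kg.
- weight_b: slide-on counterweight of black cast iron lying flat: U-shaped block 66 mm (x) by 52 mm (y), 20 mm thick; solid at x -33 to -3 mm, then two prongs to x +33 mm beside a 14 mm slot. Origin: centre of the 66 x 52 mm underside. Sound; 0.40 kg.
- weight_c: slide-on counterweight of black cast iron lying flat: U-shaped block 66 mm (x) by 52 mm (y), 20 mm thick; solid at x -33 to -3 mm, then two prongs to x +33 mm beside a 14 mm slot. Origin: centre of the 66 x 52 mm underside. Sound; 0.40 kg.
- weight_broken: slide-on counterweight of black cast iron lying flat: U-shaped block 66 mm (x) by 52 mm (y), 20 mm thick; solid at x -33 to -3 mm, then two prongs to x +33 mm beside a 14 mm slot. Origin: centre of the 66 x 52 mm underside. The broken one: its +y prong has snapped off at x +6 mm with a bare grey break; 0.34 kg. Grip it across the 52 mm width near x -10 mm.
- board: wooden chopping board, 220 mm (x) by 250 mm (y), 18 mm thick, fixed; the four counterweights lie on it two by two, about 90 mm apart in its x and 114 mm in its y. Origin: centre of its underside; z up.
- tin: small open aluminium baking tin for scrap, outside 180 mm (x) by 130 mm (y), 35 mm high, walls and floor 4 mm, fixed. Origin: centre of its underside; z up.
- roaster: hand-crank table rotisserie, fixed: steel drip tray 260 mm (x) by 360 mm (y), 30 mm high, a stand at each end (y -165 and +165 mm, tops at 244 mm) that carries a level spit along the roaster's y, 200 mm above the worktop; the crank is outside the stand at the +y end. Origin: centre of the tray's underside; z up.
- roast (a point): middle of the tied brown roast, on the spit's axis; the roast is 220 mm long, 122 mm across and round about the spit. A bone hidden in it, its middle 35 mm off the axis, makes one side heavier; which side cannot be seen and differs each time.
- axis (a point): fixed point on the spit's axis, 200 mm above the worktop, level along that axis with the middle of the crank handle. Its axes are the roaster's: y along the spit towards the crank end, z up.
- grip (a point): where to grip the crank handle: the middle of a round wooden sleeve 25 mm thick, 92 mm long, parallel to the spit and 65 mm from its axis. The sleeve turns freely on its bolt, so it can be held from above all the way round. The crank arm is 63 mm from this point towards the stand, the free end 33 mm the other way. Only the point's y axis (along the sleeve) has a meaning.
- handle: the same wooden sleeve; origin at its inner end, 8 mm outside the crank arm's middle; y along it, outwards.
- spit (a joint): angle of spit and crank (rad): 0 with the handle straight above the axis, growing from the top towards the roaster's +x side; no stops. Drag screws give a steady friction of 0.45 N m (7 N at the handle), so it stays where it is left; lifting the heavy side adds up to 0.26 to 0.37 N m (4 to 6 N), lowering it takes as much off. Crank and bare spit are balanced.
- oil: green oil bottle, 66 mm across, 235 mm high, a bystander. Origin: centre of its underside.
- mill: wooden pepper mill, 54 mm across, 166 mm high, a bystander. Origin: centre of its underside.
- mug: blue mug, 76 mm across, 85 mm high, a bystander. Origin: centre of its underside.
- salt: small white salt bowl, 72 mm across, 34 mm high, a bystander. Origin: centre of its underside.
- timer: red kitchen timer, 74 mm across, 67 mm high, a bystander. Origin: centre of its underside.
Not all that is in view belongs to the job. What is shaped like the weight_broken but green or orange is not meant.

How it is judged:
By the outcome, as a careful person would: the job done as asked, in the order asked, and still so for the second after the job is handed in, while the arm keeps its last pose, push and grip.
It also fails if it takes over 59 s, if anything falls off the work surface, if the arm or the gripper's body presses on something with over 40 N, if the wrist force passes 120 N, or if a joint passes its speed limit or range.

## Working session

There is one attempt and no reset: what is moved stays moved. The work goes in short steps, Python scripts to look and compute and a tool call to move; the robot and the scene stay as the last step left them, time stands still between calls to the robot, and variables do not carry over. Pictures are saved under pics/ and viewed, at most 10 in all, crops included, and the job is handed in when it is done.

Besides the shell and the picture viewer there is one more tool, called after ">>>" in YAML: its name, and indented under it one key for each argument. move_arm: Moves the arm, as the interface text tells. Its arguments: {"type":"object","properties":{"moves":{"type":"array","items":{"type":"array","items":{"type":"array","items":{"type":"number"}}}},"squeeze":{"type":"number"}},"required":["moves"]}

```bash
mkdir -p pics; ls
cat > h.py <<'E'
import numpy as np, cv2
from cell import env, imaging, ticket
from scipy.spatial.transform import Rotation as R
def snap(n,f):
    p=imaging.camera_params(n); im=imaging.read_camera(n); cv2.imwrite('pics/'+f,im[:,:,::-1]); return im,p
def ray(p,u,v):
    d=np.array(p['rotation'])@np.array([(u-p['cx'])/p['fx'],(v-p['cy'])/p['fy'],1]); return np.array(p['eye']),d/np.linalg.norm(d)
def plane(p,u,v,z):
    e,d=ray(p,u,v); return e+d*(z-e[2])/d[2]
def proj(p,X):
    c=np.array(p['rotation']).T@(np.array(X)-p['eye']); return np.array([p['cx']+p['fx']*c[0]/c[2],p['cy']+p['fy']*c[1]/c[2]])
def tri(rs):
    A=0;b=0
    for e,d in rs:
        M=np.eye(3)-np.outer(d,d); A=A+M; b=b+M@e
    X=np.linalg.solve(A,b); return X,[np.linalg.norm((np.eye(3)-np.outer(d,d))@(X-e)) for e,d in rs]
E
python3 - <<'E'
from h import *
o=env.get_obs();print(o)
for n in ['scene','side','wrist']:
    im,p=snap(n,n+'0.png'); print(n,p)
E
```

```text
pics
{'time': 0.0, 'q': array([ 1.18901307e+00,  3.20284047e-01,  1.56568790e+00, -5.14666234e-06,
        1.25737707e+00, -1.99689523e-02]), 'joint_velocities': array([-0.00143692,  0.00098102, -0.00142123,  0.00217397, -0.00149997,
       -0.00046876]), 'tau': array([-1.10834940e-04, -4.12464380e+01, -2.31976765e+01,  7.27130380e-02,
        4.57156124e-02, -1.68357469e-04]), 'tool_pos': array([0.20332904, 0.53730807, 0.21312134]), 'ee_rot': array([ 1.79921142e-01,  9.83680645e-01, -8.61009253e-04, -1.72823192e-04]), 'ft_force': array([ 0.005912  , -0.15786938,  0.36956962]), 'torque': array([ 0.01457826,  0.01053168, -0.00505247]), 'gripper_force': 0.0, 'opening': 0.9980743966558167}
scene {'fx': 442.5111361389856, 'fy': 442.5111361389856, 'cx': 317.5833679413213, 'cy': 240.73628477666992, 'eye': array([1.30156115, 0.10235963, 0.85511372]), 'rotation': array([ 0.62900161,  0.66205715, -0.292808  , -0.28337393])}
side {'fx': 518.3655936673312, 'fy': 518.3655936673312, 'cx': 313.4092778387564, 'cy': 241.0523403152823, 'eye': array([-0.09274034, -0.79633484,  1.01560134]), 'rotation': array([ 0.85453559, -0.27323395,  0.14325235, -0.41784076])}
wrist {'fx': 370.28234816097665, 'fy': 370.28234816097665, 'cx': 320.6675464921402, 'cy': 240.95349641628948, 'eye': array([0.13747016, 0.56327745, 0.38401581]), 'rotation': array([0.81583643, 0.56412612, 0.07134156, 0.10527594])}
```

```bash
sed -i "s/p=imaging.camera_params(n); im/p=imaging.camera_params(n); p['rotation']=R.from_quat(p['rotation']).as_matrix(); im/" h.py
```

```text
(no output)
```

View pics/scene0.png

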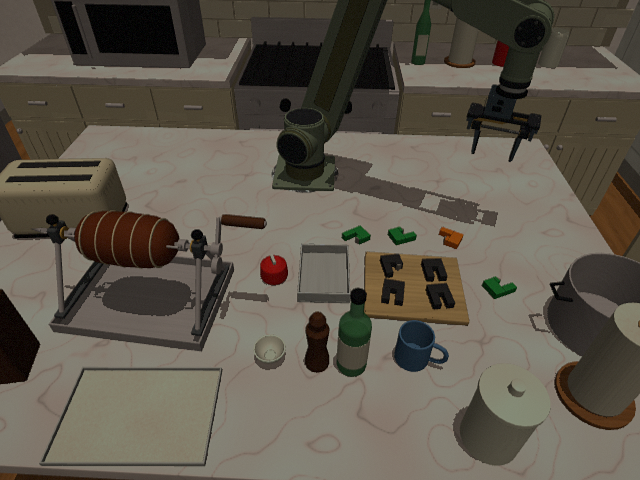

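View pics/side0.png

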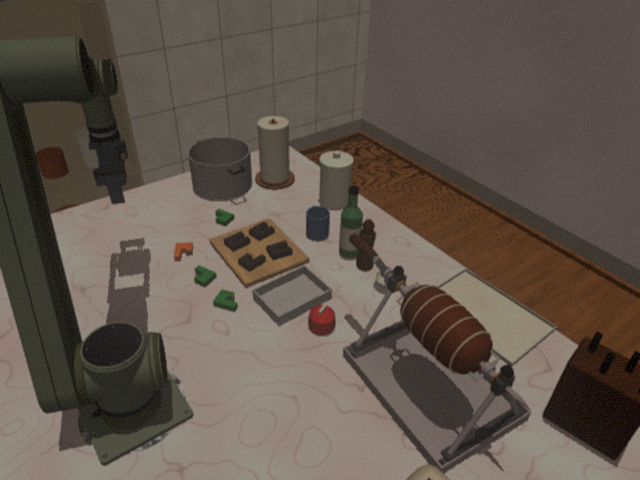

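View pics/wrist0.png

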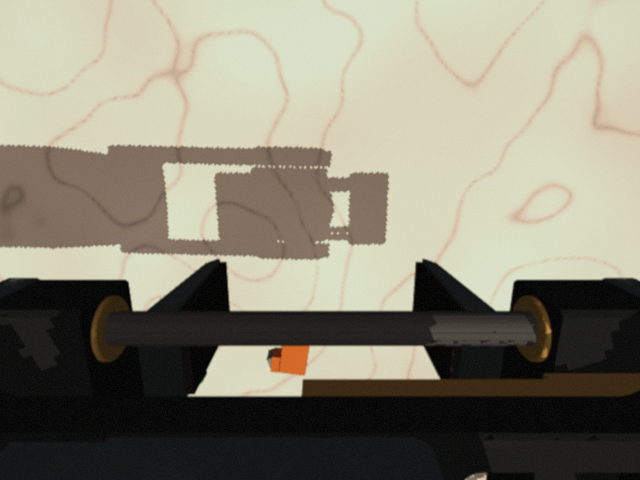

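The scene view shows the board at about (415,287) with four black weights. The tin is at (325,272), the roaster at (145,285), and the crank handle runs from (222,221) to (265,223), close to level. The side view shows the same layout: board (258,250), tin (292,293), handle (352,237)–(378,265). The wrist view shows only bare worktop and an orange decoy. Next I'll zoom in on the weights and make masks.

Run:
```python
from h import *
a=cv2.imread('pics/scene0.png')[240:325,355:475]; b=cv2.imread('pics/side0.png')[215:300,205:325]
cv2.imwrite('pics/crop.png',np.vstack([cv2.resize(x,None,fx=3.5,fy=3.5,interpolation=3) for x in(a,b)]))
P={}
for n,(x0,y0,x1,y1) in {'scene':(365,248,470,318),'side':(212,220,310,285)}.items():
    im=cv2.imread(f'pics/{n}0.png'); p=imaging.camera_params(n); p['rotation']=R.from_quat(p['rotation']).as_matrix(); 
    g=im.max(2); m=np.zeros_like(g); m[y0:y1,x0:x1]=(g[y0:y1,x0:x1]<75)*255
    cs,_=cv2.findContours(m,cv2.RETR_EXTERNAL,cv2.CHAIN_APPROX_NONE)
    for c in cs:
        if cv2.contourArea(c)<60: continue
        M=cv2.moments(c); u,v=M['m10']/M['m00'],M['m01']/M['m00']
        print(n,np.round([u,v]),cv2.contourArea(c),plane(p,u,v,.03).round(3))
```

```text
scene [439. 295.] 512.0 [0.567 0.372 0.03 ]
scene [433. 269.] 431.5 [0.477 0.371 0.03 ]
scene [392. 279.] 780.5 [0.517 0.259 0.03 ]
side [291. 276.] 180.0 [0.522 0.135 0.03 ]
side [251. 262.] 257.5 [0.461 0.256 0.03 ]
side [279. 250.] 291.5 [0.559 0.255 0.03 ]
side [236. 241.] 278.0 [0.475 0.367 0.03 ]
side [261. 231.] 258.0 [0.565 0.369 0.03 ]
```

View pics/crop.png

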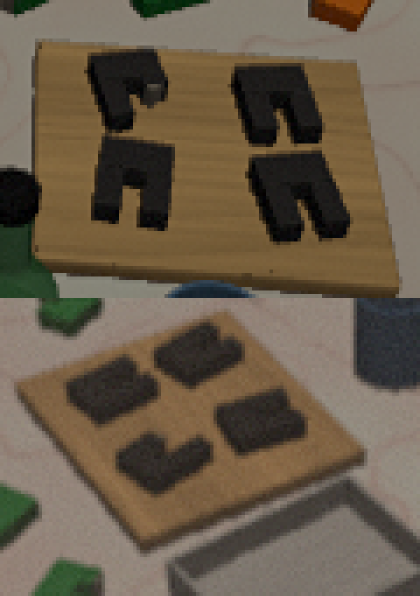

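The crops show that the broken weight is the one at scene (392,264) / side (251,262): the lower-right prong is a stub with a grey break. The other three are whole U's. Next I'll measure the crank, tin and tray from the two views.

Run:
```python
from h import *
P={}
for n in('scene','side','wrist'):
    p=imaging.camera_params(n); p['rotation']=R.from_quat(p['rotation']).as_matrix(); P[n]=p
o=env.get_obs(); T=R.from_quat(o['ee_rot']).as_matrix(); print('tool axes\n',T.round(3))
p=P['wrist']
for uv in [(320,60),(320,150),(320,240)]:
    X=plane(p,*uv,.04); print(uv,'tool',(T.T@(X-o['tool_pos'])*1000).round())
print('cam in tool',(T.T@(p['eye']-o['tool_pos'])*1000).round())
# handle masks
ends={}
for n,(x0,y0,x1,y1) in {'scene':(214,208,272,235),'side':(340,225,384,275)}.items():
    im=cv2.imread(f'pics/{n}0.png'); h=cv2.cvtColor(im,cv2.COLOR_BGR2HSV).astype(int)
    m=np.zeros(im.shape[:2],np.uint8); s=h[y0:y1,x0:x1]
    m[y0:y1,x0:x1]=((s[...,1]>110)&(s[...,2]<130)&((s[...,0]<15)|(s[...,0]>172)))*255
    cs,_=cv2.findContours(m,cv2.RETR_EXTERNAL,cv2.CHAIN_APPROX_NONE); c=max(cs,key=cv2.contourArea)
    r=cv2.minAreaRect(c); b=cv2.boxPoints(r); print(n,cv2.contourArea(c),r)
    k=np.argsort([np.linalg.norm(b[i]-b[(i+1)%4]) for i in range(4)])[:2]
    ends[n]=sorted([tuple((b[i]+b[(i+1)%4])/2) for i in k])
    if n=='side': ends[n]=ends[n][::-1]   # inner end first: scene left, side right
    print(ends[n])
E_=[tri([ray(P[n],*ends[n][i]) for n in ends]) for i in (0,1)]
print('handle inner,outer',E_, np.linalg.norm(E_[0][0]-E_[1][0]))
# tin: rim corners (eye-read), board corners
tin={'scene':[(302,244),(348,245),(350,300),(299,301)],'side':[(310,269),(331,291),(277,320),(254,294)]}
for n in tin: print('tin',n,[plane(P[n],*c,.035)[:2].round(3) for c in tin[n]])
tr=[(55,330),(202,338),(233,262)]
print('tray',[plane(P['scene'],*c,.03)[:2].round(3) for c in tr])
for n in ['scene','side']:
    im=cv2.imread(f'pics/{n}0.png'); x0,y0,x1,y1={'scene':(205,160,300,260),'side':(330,220,430,300)}[n]
    cv2.imwrite(f'pics/c{n}.png',im[y0:y1,x0:x1])
a=cv2.resize(cv2.imread('pics/cscene.png'),None,fx=4,fy=4);b=cv2.resize(cv2.imread('pics/cside.png'),(400,400))
cv2.imwrite('pics/crop2.png',np.hstack([a,b]))
```

```text
tool axes
 [[-0.935  0.354 -0.   ]
 [ 0.354  0.935 -0.001]
 [ 0.    -0.001 -1.   ]]
(320, 60) tool [140.  -0. 173.]
(320, 150) tool [ 66.  -0. 173.]
(320, 240) tool [-18.  -0. 173.]
cam in tool [  71.    1. -171.]
scene 383.0 ((242.7149200439453, 221.2788543701172), (43.47431945800781, 10.242472648620605), 5.52754020690918)
[(np.float32(221.07884), np.float32(219.18504)), (np.float32(264.351), np.float32(223.37267))]
side 24.5 ((358.2500305175781, 239.2500457763672), (16.26345443725586, 5.656853675842285), 45.0)
[(np.float32(364.00003), np.float32(245.00005)), (np.float32(352.50003), np.float32(233.50005))]
handle inner,outer [(array([ 0.57874311, -0.11747358,  0.26987792]), [np.float64(0.017482891764090472), np.float64(0.017482891764090597)]), (array([ 0.5899324 , -0.03927865,  0.26000147]), [np.float64(0.0008226261189913825), np.float64(0.0008226261189913765)])] 0.07960647971301237
tin scene [array([0.404, 0.022]), array([0.401, 0.148]), array([0.598, 0.153]), array([0.608, 0.03 ])]
tin side [array([0.582, 0.124]), array([0.575, 0.016]), array([0.394, 0.009]), array([0.396, 0.127])]
tray [array([ 0.719, -0.516]), array([ 0.723, -0.179]), array([ 0.48 , -0.156])]
```

View pics/crop2.png

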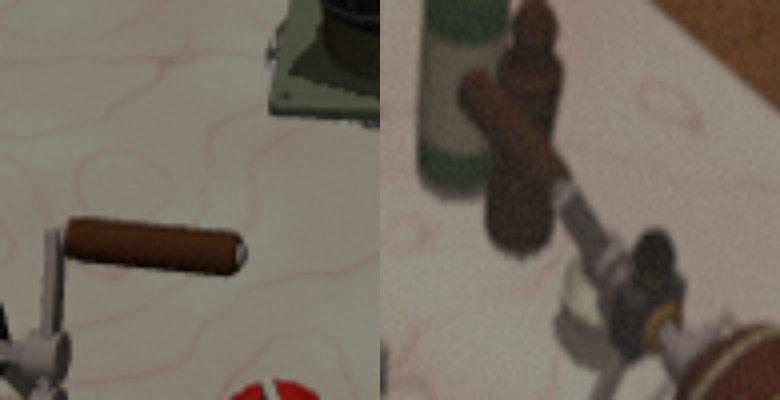

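The crop shows the crank arm rising from the hub, scene (220,248), to the sleeve. The sleeve's mid-ends are at scene (221.5,219.5)/(265,223.3) and side (375.5,257.6)/(354.5,238). The handle is near the top.

Run:
```python
from h import *
P={}
for n in('scene','side'):
    p=imaging.camera_params(n); p['rotation']=R.from_quat(p['rotation']).as_matrix(); P[n]=p
def t(a,b):
    X,e=tri([ray(P['scene'],*a),ray(P['side'],*b)]); print(X.round(4),np.round(e,4)); return X
i=t((221.5,219.5),(375.5,257.6)); o=t((265,223.3),(354.5,238)); print(np.linalg.norm(o-i), (o-i)/np.linalg.norm(o-i))
t((220,248),(388.8,274))
```

```text
[ 0.5783 -0.135   0.2553] [0.0012 0.0012]
[ 0.5872 -0.0434  0.2537] [0.0048 0.0048]
0.0920558358570309 [ 0.09620883  0.99521567 -0.01701843]
[ 0.6116 -0.1448  0.1986] [0.0073 0.0073]
```

>>> move_arm:
  moves:
    - [[-35, -30, 0, 5, 1], [-70, -60, 0, 10, 1], [-105, -90, 0, 16, 1], [-140, -120, 0, 21, 1], [-170, -150, 0, 21, 1], [-195, -170, 0, 21, 1], [-200, -175, 0, 21, 1], [-200, -175, 0, 21, 1]]

```text
time: 0.82
tool_pos: [0.3295, 0.3003, 0.2139]
ee_rot: [0.358, 0.934, -0.001, 0.0]
ft_force: [-0.5, -0.0, 0.2]
opening: 0.999
gripper_force: 0.0
```

>>> move_arm:
  moves:
    - [[-28, 16, 0, -7, 1], [-58, 32, 0, -14, 1], [-88, 49, 0, -21, 1], [-118, 66, 0, -28, 1], [-148, 83, 0, -35, 1], [-168, 94, 0, -42, 1], [-173, 97, 0, -42, 1], [-173, 97, 0, -42, 1]]

```text
time: 1.48
tool_pos: [0.5231, 0.2611, 0.213]
ee_rot: [-0.001, 1.0, 0.0, -0.001]
ft_force: [-1.2, -0.4, -0.5]
opening: 1.0
gripper_force: 0.0
```

Run:
```python
from h import *
o=env.get_obs(); print(o['tool_pos'],o['ee_rot'],o['q'])
im,p=snap('wrist','w1.png'); print(p['eye'],p['rotation'])
```

```text
[0.523077   0.26114966 0.21302406] [-7.23013938e-04  9.99999550e-01  7.69597795e-05 -6.08564719e-04] [ 4.43002346e-01  3.35953413e-01  1.54258987e+00  6.92352464e-04
  1.26408358e+00 -1.12944939e+00]
[0.45271083 0.26159756 0.38387998] [[-2.10022803e-03  9.68036762e-01  2.50799553e-01]
 [ 9.99997587e-01  2.19458911e-03 -9.65710631e-05]
 [-6.43886309e-04  2.50798745e-01 -9.68039036e-01]]
```

View pics/w1.png

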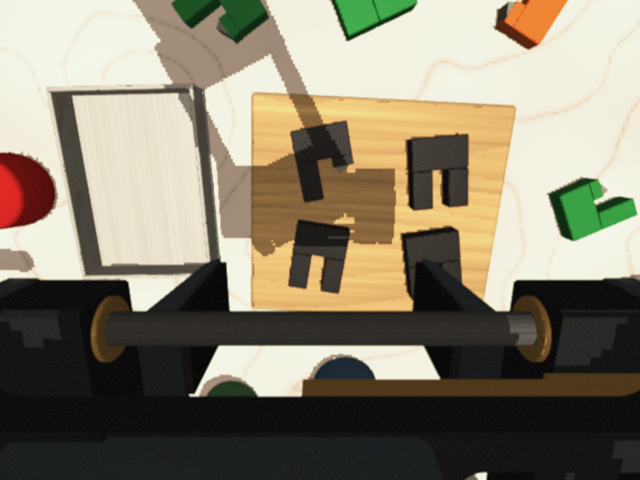

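The wrist picture shows the broken weight at (325,160). Its back-edge corners are about (291,131) and (346,122), and its long prong ends at about (312,200). The tin's inside runs from about (75,95) to (208,265). I'll check the height with two views and refine from the contour.

Run:
```python
from h import *
P={}
for n in('scene','side','wrist'):
    p=imaging.camera_params(n); p['rotation']=R.from_quat(p['rotation']).as_matrix(); P[n]=p
im=cv2.imread('pics/w1.png'); g=im.max(2)
m=np.zeros_like(g); m[112:210,282:360]=(g[112:210,282:360]<72)*255
m=cv2.morphologyEx(m,cv2.MORPH_OPEN,np.ones((3,3)))
cs,_=cv2.findContours(m,cv2.RETR_EXTERNAL,cv2.CHAIN_APPROX_NONE); c=max(cs,key=cv2.contourArea)
print(cv2.contourArea(c),cv2.approxPolyDP(c,3,True)[:,0].tolist())
X=np.array([plane(P['wrist'],*q[0],.038)[:2] for q in c]).astype(np.float32)
r=cv2.minAreaRect(X*1000); print('rect',r)
for a,b in [((380.1,256.3),(291,131)),((401.6,254.3),(346,122))]: print(tri([ray(P['scene'],*a),ray(P['wrist'],*b)]))
print('tin rim in wrist',[plane(P['wrist'],*q,.035)[:2].round(3) for q in [(50,88),(203,84),(218,272),(84,275)]])
cv2.imwrite('pics/w1c.png',cv2.resize(im[105:215,270:370],None,fx=5,fy=5))
```

```text
1958.0 [[327, 125], [306, 128], [311, 143], [295, 150], [304, 201], [322, 198], [318, 159], [330, 157], [333, 166], [347, 164], [346, 153], [331, 138]]
rect ((466.8442077636719, 262.4971618652344), (65.06752014160156, 46.543087005615234), 10.990848541259766)
(array([0.43887864, 0.23435004, 0.03251644]), [np.float64(2.8168962452958987e-05), np.float64(2.8168962453053617e-05)])
(array([0.43178103, 0.28790591, 0.03660104]), [np.float64(0.003890943540885603), np.float64(0.0038909435408855803)])
tin rim in wrist [array([0.403, 0.023]), array([0.4  , 0.158]), array([0.574, 0.16 ]), array([0.577, 0.026])]
```

View pics/w1c.png

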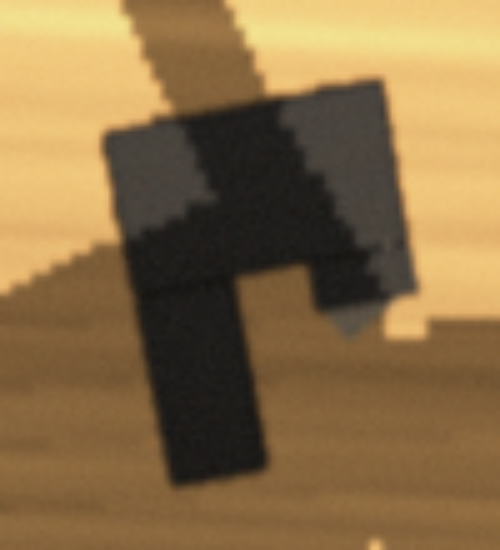

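The crop shows sharp corners: back-left (290.8,131.6), back-right (346.6,121), long-prong tip (304.4,202.4). The heights came out at 33–37 mm, close to the expected 38.

Run:
```python
from h import *
p=imaging.camera_params('wrist'); p['rotation']=R.from_quat(p['rotation']).as_matrix()
A,B,C=[plane(p,*q,.038)[:2] for q in [(290.8,131.6),(346.6,121),(304.4,202.4)]]
print(A,B,C,np.linalg.norm(B-A),np.linalg.norm(C-A))
y=(B-A)/np.linalg.norm(B-A); x=np.array([y[1],-y[0]]); x2=(C-A)/np.linalg.norm(C-A)
print(np.degrees([np.arctan2(x[1],x[0]),np.arctan2(x2[1],x2[0])]))
g=(A+B)/2+x2*.023; print('grip',g)
o=env.get_obs(); T=R.from_quat(o['ee_rot']).as_matrix()
print('shift',T.T@(np.r_[g,.022]-o['tool_pos'])*1000)
```

```text
[0.439598   0.23461513] [0.4303859  0.28448719] [0.5034455  0.24630783] 0.05071573265945546 0.06490933541096
[10.46540563 10.37784974]
grip [0.4576157  0.26369436]
shift [ 63.69384058   2.55366355 191.34140293]
```

>>> move_arm:
  moves:
    - [[30, 1, 20, -5, 1], [55, 2, 50, -10.4, 1], [63.5, 2.5, 85, -10.4, 1], [63.5, 2.5, 120, -10.4, 1], [63.5, 2.5, 150, -10.4, 1], [63.5, 2.5, 175, -10.4, 1], [63.5, 2.5, 186, -10.4, 1], [63.5, 2.5, 190, -10.4, 1]]

```text
time: 2.2
tool_pos: [0.4554, 0.2628, 0.0221]
ee_rot: [-0.093, 0.996, -0.001, -0.002]
ft_force: [-0.1, -0.5, 0.4]
opening: 0.999
gripper_force: 0.0
```

>>> move_arm:
  moves:
    - [[0, 0, 0, 0, 1], [0, 0, 0, 0, 0.45], [0, 0, 0, 0, 0.45], [0, 0, 0, 0, 0.45], [0, 0, 0, 0, 0.45], [0, 0, 0, 0, 0.45], [0, 0, 0, 0, 0.45], [0, 0, 0, 0, 0.45]]
  squeeze: 40

```text
time: 2.87
tool_pos: [0.459, 0.2628, 0.0242]
ee_rot: [-0.093, 0.996, 0.0, 0.0]
ft_force: [-0.7, -0.5, 2.2]
opening: 0.566
gripper_force: 40.0
```

>>> move_arm:
  moves:
    - [[0, 0, -20, 0, 0.45], [0, 0, -50, 0, 0.45], [0, 0, -70, 0, 0.45], [2, -30, -75, 4, 0.45], [4, -65, -75, 10.4, 0.45], [6, -100, -75, 10.4, 0.45], [8, -135, -75, 10.4, 0.45], [10, -160, -75, 10.4, 0.45]]

```text
time: 3.53
tool_pos: [0.4778, 0.1011, 0.0984]
ee_rot: [-0.002, 1.0, -0.001, -0.001]
ft_force: [-0.2, 0.5, -3.8]
opening: 0.567
gripper_force: 40.0
```

>>> move_arm:
  moves:
    - [[2, -11, 0, 0, 0.45], [2, -13, 0, 0, 0.45], [2, -13, 0, 0, 0.45], [2, -13, 0, 0, 0.45]]

```text
time: 3.87
tool_pos: [0.4765, 0.0916, 0.0988]
ee_rot: [-0.002, 1.0, 0.0, -0.0]
ft_force: [-0.3, 0.0, -3.8]
opening: 0.566
gripper_force: 40.0
```

Run:
```python
from h import *
o=env.get_obs(); print(o['time'],o['tool_pos'],o['ee_rot'],o['opening'],o['ft_force'])
im,p=snap('wrist','w2.png')
```

```text
3.8667 [0.47652502 0.09164022 0.09875777] [-2.48329300e-03  9.99996831e-01  3.80734507e-04 -1.61605040e-04] 0.5664130888503784 [-0.32679685  0.04477893 -3.81063863]
```

View pics/w2.png

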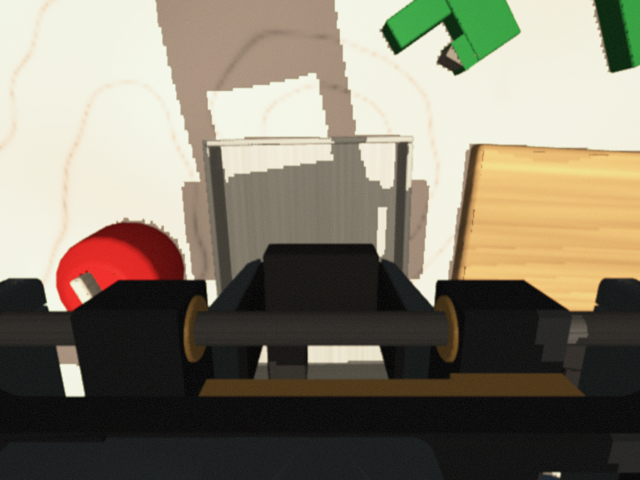

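The wrist view shows the weight held over the tin. The tin rim spans u 207–412, so its centre is a few mm to the left. Now I'll lower it.

>>> move_arm:
  moves:
    - [[0, -4, 25, 0, 0.45], [0, -5, 55, 0, 0.45], [0, -5, 75, 0, 0.45], [0, -5, 83, 0, 0.45], [0, -5, 86, 0, 0.45], [0, -5, 86, 0, 0.45], [0, -5, 86, 0, 0.66], [0, -5, 86, 0, 0.66]]

```text
time: 4.58
tool_pos: [0.4784, 0.0862, 0.0145]
ee_rot: [-0.003, 1.0, 0.0, 0.002]
ft_force: [-0.2, 0.2, 0.7]
opening: 0.656
gripper_force: 0.0
```

>>> move_arm:
  moves:
    - [[0, 0, 0, 0, 0.66], [0, 0, 0, 0, 0.66], [0, 0, -20, 0, 0.66], [0, 0, -55, 0, 0.66], [0, 0, -95, 0, 0.8], [0, 0, -135, 0, 0.9], [0, 0, -170, 0, 1], [0, 0, -205, 0, 1]]

```text
time: 5.25
tool_pos: [0.4765, 0.0856, 0.2209]
ee_rot: [-0.002, 1.0, 0.0, 0.001]
ft_force: [0.6, 0.6, 0.0]
opening: 0.922
gripper_force: 0.0
```

>>> move_arm:
  moves:
    - [[-5, -10, -30, 7, 1], [-15, -30, -60, 14, 1], [-28, -55, -88, 21, 1], [-42, -85, -112, 28, 1], [-57, -115, -134, 35, 1], [-73, -147, -153, 42, 1], [-88, -178, -170, 49, 1], [-101, -205, -180, 56, 1]]

```text
time: 5.92
tool_pos: [0.5793, -0.1211, 0.4009]
ee_rot: [0.47, 0.882, 0.0, 0.002]
ft_force: [0.5, 0.8, 0.6]
opening: 0.996
gripper_force: 0.0
```

>>> move_arm:
  moves:
    - [[3, -10, 0, 7, 1], [5, -12, 0, 14, 1], [5, -12, 0, 21, 1], [5, -12, 0, 28, 1], [5, -12, 0, 35, 1], [5, -12, 0, 39, 1], [5, -12, 0, 39, 1], [5, -12, 0, 39, 1]]

```text
time: 6.58
tool_pos: [0.5657, -0.1215, 0.3984]
ee_rot: [0.735, 0.678, 0.0, 0.0]
ft_force: [0.1, -0.7, -0.4]
opening: 1.0
gripper_force: 0.0
```

Run:
```python
from h import *
o=env.get_obs(); print(o['time'],o['tool_pos'],o['ee_rot'],o['q'],o['ft_force'])
im,p=snap('wrist','w3.png'); snap('scene','s3.png'); a=cv2.resize(im[:300,:,::-1],(800,375)); b=cv2.imread('pics/s3.png')
cv2.imwrite('pics/v3.png',np.vstack([a,np.hstack([cv2.resize(b[235:310,285:385],(300,225)),cv2.resize(b[160:273,170:420],(500,225))])])); 
import pickle; pickle.dump(p,open('p3.pkl','wb'))
```

```text
6.5833 [ 0.56567272 -0.1215001   0.39838648] [7.35063772e-01 6.77997893e-01 2.16274714e-04 2.48094842e-04] [-2.31498685e-01  2.75853953e-01  1.17632978e+00  8.11424539e-05
  1.68875562e+00 -1.50763849e-01] [ 0.1188448  -0.66907988 -0.39603386]
```

View pics/v3.png

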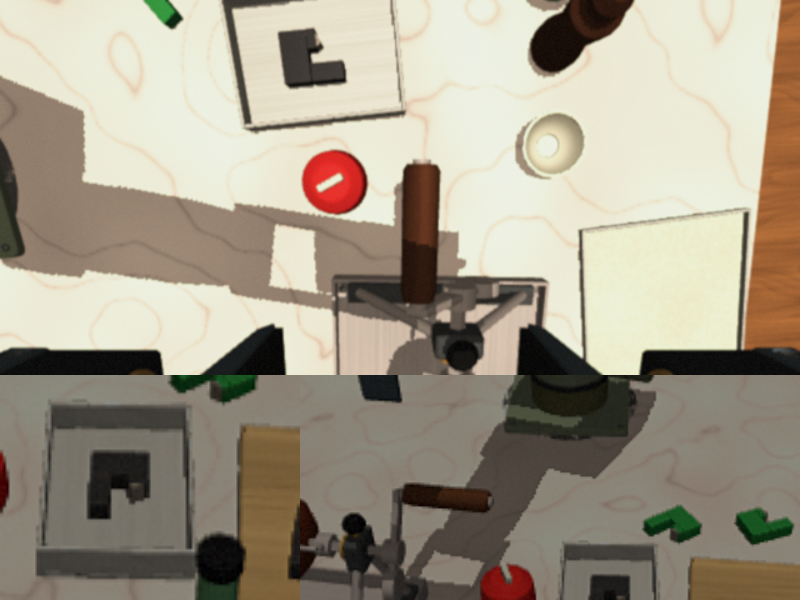

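The wrist view shows the broken weight lying in the tin. The sleeve runs from native pixel (337,130) at the free end to (336,240) at the inner end, almost parallel to tool x. The hub is at about (390,232) and the black stand knob at (368,283).

Run:
```python
from h import *
import pickle
w=pickle.load(open('p3.pkl','rb')); P={'wrist':w}
for n in('scene','side'):
    p=imaging.camera_params(n); p['rotation']=R.from_quat(p['rotation']).as_matrix(); P[n]=p
im=cv2.imread('pics/w3.png'); h=cv2.cvtColor(im,cv2.COLOR_BGR2HSV).astype(int)
m=np.zeros(im.shape[:2],np.uint8); s=h[126:245,315:360]
m[126:245,315:360]=((s[...,1]>120)&(s[...,2]<150)&((s[...,0]<15)|(s[...,0]>172)))*255
c=max(cv2.findContours(m,0,1)[0],key=cv2.contourArea); r=cv2.minAreaRect(c); print(r)
b=cv2.boxPoints(r); b=b[np.argsort(b[:,1])]; fo=b[:2].mean(0); fi=b[2:].mean(0); print(fo,fi)
X={}
for k,(a,d,q) in {'out':(fo,(265,223.3),(354.5,238)),'in':(fi,(221.5,219.5),(375.5,257.6))}.items():
    X[k],e=tri([ray(w,*a),ray(P['scene'],*d)]); X3,e3=tri([ray(w,*a),ray(P['scene'],*d),ray(P['side'],*q)]); print(k,X[k].round(4),np.round(e,4),X3.round(4),np.round(e3,4))
d=X['out']-X['in']; print('len',np.linalg.norm(d),'yaw of y',np.degrees(np.arctan2(-d[0],d[1])))
print('on plane .254',plane(w,*fo,.254),plane(w,*fi,.254))
print('hub plane .2',plane(w,390,232,.2)); print('knob .244',plane(w,368,283,.244))
print('hub tri',tri([ray(w,390,232),ray(P['scene'],219.5,248.5)]))
print('tray corners',[plane(w,*q,.03)[:2].round(4) for q in [(266,222),(437,224)]])
cv2.imwrite('pics/w3c.png',cv2.resize(im[180:300,290:450],(800,600),interpolation=2))
```

```text
((335.5144348144531, 186.93626403808594), (27.63194465637207, 110.37397766113281), 1.4688007831573486)
[336.92902 131.76741] [334.09985 242.10512]
out [ 0.5855 -0.0406  0.2557] [0.0011 0.0011] [ 0.5867 -0.0428  0.2535] [0.0015 0.0041 0.0055]
in [ 0.5769 -0.1343  0.2549] [0.0001 0.0001] [ 0.5777 -0.1348  0.255 ] [0.001  0.0008 0.0018]
len 0.09405507129346619 yaw of y -5.256562135892417
on plane .254 [ 0.58579155 -0.04161645  0.254     ] [ 0.57688217 -0.1344381   0.254     ]
hub plane .2 [ 0.63561532 -0.14276613  0.2       ]
knob .244 [ 0.60586087 -0.17913215  0.244     ]
hub tri (array([ 0.63150509, -0.13451257,  0.22148973]), [np.float64(0.002796088414976916), np.float64(0.002796088414976993)])
tray corners [array([ 0.482 , -0.1553]), array([ 0.7352, -0.1787])]
```

View pics/w3c.png

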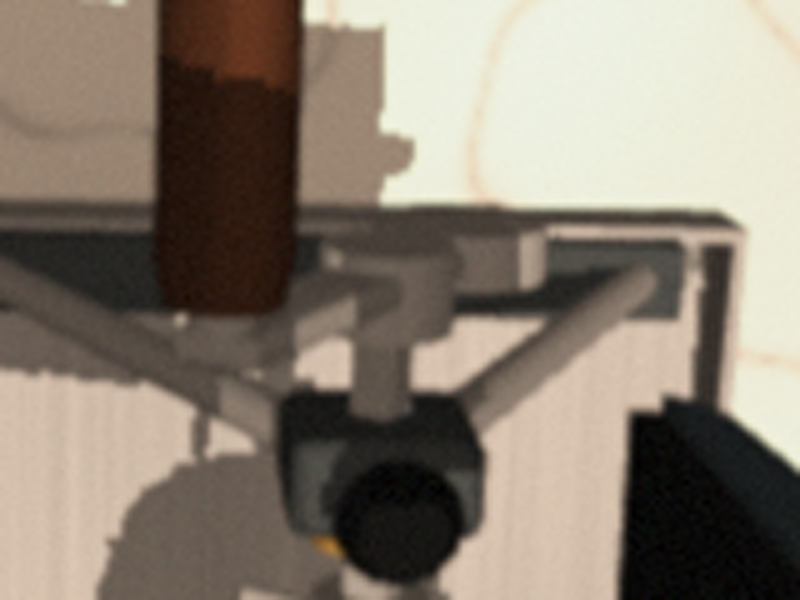

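The crop shows the hub at native (371,238) and the spit shaft at (366,255); the block at (390,232) is the crank's own balance. The tray edge gives a yaw of −5.3° and an axis x of about 0.6155 at the grip. The handle then sits 34 mm to −x and 54 mm up, a radius of 64 mm against the stated 65. Now I'll grip it.

>>> move_arm:
  moves:
    - [[12, 4, 5, 0.7, 1], [28, 9, 15, 0.7, 1], [39, 13, 40, 0.7, 1], [39.5, 13, 75, 0.7, 1], [39.5, 13, 110, 0.7, 1], [39.5, 13, 140, 0.7, 1], [39.5, 13, 157, 0.7, 1], [39.5, 13, 163, 0.7, 1]]

```text
time: 7.35
tool_pos: [0.5803, -0.0828, 0.2314]
ee_rot: [0.739, 0.673, -0.002, -0.003]
ft_force: [0.3, 0.6, 0.2]
opening: 0.999
gripper_force: 0.0
```

>>> move_arm:
  moves:
    - [[0, 0, 0, 0, 1], [0, 0, 0, 0, 1], [0, 0, 0, 0, 1]]

```text
time: 7.6
tool_pos: [0.5832, -0.0834, 0.2369]
ee_rot: [0.74, 0.673, 0.001, 0.001]
ft_force: [-0.4, -0.5, -0.4]
opening: 1.002
gripper_force: 0.0
```

Run:
```python
from h import *
o=env.get_obs(); print(o['time'],o['tool_pos'],o['ee_rot'],o['ft_force'],o['torque'])
import pickle
w=pickle.load(open('p3.pkl','rb'))
for q in [(366,255),(371,236)]:
    X=plane(w,*q,.2); print(X, 'axis x at y=-.083:',X[0]+(-.083-X[1])*.092/.9958)
```

```text
7.6 [ 0.58323039 -0.08338771  0.23689127] [0.73972895 0.67290242 0.00118858 0.00141485] [-0.43983709 -0.48496197 -0.44841322] [-0.10880494  0.10479234  0.0066656 ]
[ 0.60990397 -0.1653705   0.2       ] axis x at y=-.083: 0.6175140227435573
[ 0.61602377 -0.14542461  0.2       ] axis x at y=-.083: 0.6217910565913168
```

>>> move_arm:
  moves:
    - [[0, 0, 0, 0, 0.2], [0, 0, 0, 0, 0.2], [0, 0, 0, 0, 0.2], [0, 0, 0, 0, 0.2], [0, 0, 0, 0, 0.2], [0, 0, 0, 0, 0.2], [0, 0, 0, 0, 0.2], [0, 0, 0, 0, 0.2]]
  squeeze: 40

```text
time: 8.27
tool_pos: [0.5821, -0.0832, 0.2349]
ee_rot: [0.74, 0.673, 0.0, -0.0]
ft_force: [-0.8, -0.4, 0.0]
opening: 0.447
gripper_force: 0.0
```

Run:
```python
from h import *
o=env.get_obs(); print(o['time'],o['tool_pos'],o['ee_rot'],o['ft_force'],o['torque'],o['opening'],o['gripper_force'])
import math
# waypoints in tool frame (y=ex, z=down), from th0, step 2 deg
def rows(th0,dth,n,r=65):
    return [[0,round(r*(math.sin(th0+dth*k)-math.sin(th0)),1),round(-r*(math.cos(th0+dth*k)-math.cos(th0)),1),0,.2] for k in range(1,n+1)]
th=-.56;d=math.radians(2.5)
for c in range(3): print(rows(th,d,8)); th+=8*d
```

```text
8.2667 [ 0.58211426 -0.08318639  0.23490288] [ 7.39794626e-01  6.72832750e-01  8.06690129e-06 -4.02866909e-05] [-0.8418767  -0.35331057  0.01998745] [-0.11923754  0.03381352 -0.01328606] 0.4469678982208627 0.0
[[0, 2.4, -1.5, 0, 0.2], [0, 4.9, -2.8, 0, 0.2], [0, 7.5, -4.0, 0, 0.2], [0, 10.1, -5.2, 0, 0.2], [0, 12.7, -6.2, 0, 0.2], [0, 15.4, -7.1, 0, 0.2], [0, 18.2, -7.8, 0, 0.2], [0, 20.9, -8.5, 0, 0.2]]
[[0, 2.8, -0.5, 0, 0.2], [0, 5.6, -0.9, 0, 0.2], [0, 8.4, -1.2, 0, 0.2], [0, 11.2, -1.4, 0, 0.2], [0, 14.1, -1.4, 0, 0.2], [0, 16.9, -1.4, 0, 0.2], [0, 19.7, -1.2, 0, 0.2], [0, 22.6, -0.8, 0, 0.2]]
[[0, 2.8, 0.5, 0, 0.2], [0, 5.6, 1.0, 0, 0.2], [0, 8.3, 1.7, 0, 0.2], [0, 11.0, 2.5, 0, 0.2], [0, 13.7, 3.5, 0, 0.2], [0, 16.4, 4.5, 0, 0.2], [0, 18.9, 5.7, 0, 0.2], [0, 21.5, 6.9, 0, 0.2]]
```

>>> move_arm:
  moves:
    - [[0, 0, 0, 0, 0.15], [0, 0, 0, 0, 0.15], [0, 0, 0, 0, 0.15], [0, 0, 0, 0, 0.15], [0, 0, 0, 0, 0.15], [0, 0, 0, 0, 0.15], [0, 0, 0, 0, 0.15], [0, 0, 0, 0, 0.15]]

```text
time: 8.93
tool_pos: [0.5818, -0.0831, 0.2349]
ee_rot: [0.74, 0.673, -0.0, -0.0]
ft_force: [-3.1, 0.4, 1.6]
opening: 0.267
gripper_force: 40.0
```

>>> move_arm:
  moves:
    - [[0, 2.4, -1.5, 0, 0.15], [0, 4.9, -2.8, 0, 0.15], [0, 7.5, -4.0, 0, 0.15], [0, 10.1, -5.2, 0, 0.15], [0, 12.7, -6.2, 0, 0.15], [0, 15.4, -7.1, 0, 0.15], [0, 18.2, -7.8, 0, 0.15], [0, 20.9, -8.5, 0, 0.15]]

```text
time: 9.6
tool_pos: [0.6036, -0.0852, 0.244]
ee_rot: [0.74, 0.673, 0.0, 0.0]
ft_force: [-2.0, 0.0, 4.0]
opening: 0.264
gripper_force: 40.0
```

Run:
```python
from h import *
o=env.get_obs(); print(o['time'],o['tool_pos'],o['ee_rot'],o['ft_force'],o['torque'],o['opening'],o['gripper_force'])
```

```text
9.6 [ 0.60362629 -0.08524187  0.24396744] [7.39785948e-01 6.72841981e-01 4.39413381e-04 4.76156480e-04] [-2.03619798  0.02889788  4.0240494 ] [-0.0625242   0.41936921  0.02715888] 0.2642355997874516 39.997878670692444
```

>>> move_arm:
  moves:
    - [[0, 2.8, -0.5, 0, 0.15], [0, 5.6, -0.9, 0, 0.15], [0, 8.4, -1.2, 0, 0.15], [0, 11.2, -1.4, 0, 0.15], [0, 14.1, -1.4, 0, 0.15], [0, 16.9, -1.4, 0, 0.15], [0, 19.7, -1.2, 0, 0.15], [0, 22.6, -0.8, 0, 0.15]]

```text
time: 10.27
tool_pos: [0.6263, -0.0874, 0.2447]
ee_rot: [0.74, 0.673, 0.001, 0.001]
ft_force: [-0.3, 0.7, 4.8]
opening: 0.266
gripper_force: 40.0
```

>>> move_arm:
  moves:
    - [[0, 2.8, 0.5, 0, 0.15], [0, 5.6, 1.0, 0, 0.15], [0, 8.3, 1.7, 0, 0.15], [0, 11.0, 2.5, 0, 0.15], [0, 13.7, 3.5, 0, 0.15], [0, 16.4, 4.5, 0, 0.15], [0, 18.9, 5.7, 0, 0.15], [0, 21.5, 6.9, 0, 0.15]]

```text
time: 10.93
tool_pos: [0.6478, -0.0895, 0.2376]
ee_rot: [0.74, 0.673, 0.001, 0.001]
ft_force: [-0.9, -0.0, 4.1]
opening: 0.267
gripper_force: 40.0
```

Run:
```python
import math
th=-.56+math.radians(60);d=math.radians(2.5);r=65
for c in range(15):
    print('[['+', '.join('[0, %.1f, %.1f, 0, 0.15]'%(r*(math.sin(th+d*k)-math.sin(th)),-r*(math.cos(th+d*k)-math.cos(th))) for k in range(1,9))+']]'); th+=8*d
```

```text
[[[0, 2.5, 1.4, 0, 0.15], [0, 4.9, 2.9, 0, 0.15], [0, 7.2, 4.5, 0, 0.15], [0, 9.5, 6.2, 0, 0.15], [0, 11.7, 7.9, 0, 0.15], [0, 13.8, 9.8, 0, 0.15], [0, 15.9, 11.8, 0, 0.15], [0, 17.8, 13.9, 0, 0.15]]]
[[[0, 1.9, 2.1, 0, 0.15], [0, 3.6, 4.4, 0, 0.15], [0, 5.3, 6.7, 0, 0.15], [0, 6.8, 9.0, 0, 0.15], [0, 8.3, 11.5, 0, 0.15], [0, 9.6, 14.0, 0, 0.15], [0, 10.9, 16.5, 0, 0.15], [0, 12.0, 19.1, 0, 0.15]]]
[[[0, 1.0, 2.7, 0, 0.15], [0, 1.9, 5.3, 0, 0.15], [0, 2.7, 8.1, 0, 0.15], [0, 3.3, 10.8, 0, 0.15], [0, 3.9, 13.6, 0, 0.15], [0, 4.3, 16.4, 0, 0.15], [0, 4.6, 19.2, 0, 0.15], [0, 4.7, 22.1, 0, 0.15]]]
[[[0, 0.0, 2.8, 0, 0.15], [0, -0.0, 5.7, 0, 0.15], [0, -0.2, 8.5, 0, 0.15], [0, -0.6, 11.3, 0, 0.15], [0, -1.0, 14.1, 0, 0.15], [0, -1.6, 16.9, 0, 0.15], [0, -2.3, 19.6, 0, 0.15], [0, -3.1, 22.4, 0, 0.15]]]
[[[0, -0.9, 2.7, 0, 0.15], [0, -2.0, 5.3, 0, 0.15], [0, -3.1, 7.9, 0, 0.15], [0, -4.4, 10.4, 0, 0.15], [0, -5.8, 12.9, 0, 0.15], [0, -7.3, 15.3, 0, 0.15], [0, -8.9, 17.7, 0, 0.15], [0, -10.6, 19.9, 0, 0.15]]]
[[[0, -1.8, 2.2, 0, 0.15], [0, -3.7, 4.3, 0, 0.15], [0, -5.7, 6.4, 0, 0.15], [0, -
[... 1337 characters left out ...]
 -16.4, 0, 0.15], [0, -4.6, -19.2, 0, 0.15], [0, -4.7, -22.1, 0, 0.15]]]
[[[0, -0.0, -2.8, 0, 0.15], [0, 0.0, -5.7, 0, 0.15], [0, 0.2, -8.5, 0, 0.15], [0, 0.6, -11.3, 0, 0.15], [0, 1.0, -14.1, 0, 0.15], [0, 1.6, -16.9, 0, 0.15], [0, 2.3, -19.6, 0, 0.15], [0, 3.1, -22.4, 0, 0.15]]]
[[[0, 0.9, -2.7, 0, 0.15], [0, 2.0, -5.3, 0, 0.15], [0, 3.1, -7.9, 0, 0.15], [0, 4.4, -10.4, 0, 0.15], [0, 5.8, -12.9, 0, 0.15], [0, 7.3, -15.3, 0, 0.15], [0, 8.9, -17.7, 0, 0.15], [0, 10.6, -19.9, 0, 0.15]]]
[[[0, 1.8, -2.2, 0, 0.15], [0, 3.7, -4.3, 0, 0.15], [0, 5.7, -6.4, 0, 0.15], [0, 7.7, -8.3, 0, 0.15], [0, 9.9, -10.2, 0, 0.15], [0, 12.1, -11.9, 0, 0.15], [0, 14.4, -13.6, 0, 0.15], [0, 16.8, -15.1, 0, 0.15]]]
```

>>> move_arm:
  moves:
    - [[0, 2.5, 1.4, 0, 0.15], [0, 4.9, 2.9, 0, 0.15], [0, 7.2, 4.5, 0, 0.15], [0, 9.5, 6.2, 0, 0.15], [0, 11.7, 7.9, 0, 0.15], [0, 13.8, 9.8, 0, 0.15], [0, 15.9, 11.8, 0, 0.15], [0, 17.8, 13.9, 0, 0.15]]

```text
time: 11.6
tool_pos: [0.6655, -0.0912, 0.2236]
ee_rot: [0.74, 0.673, 0.001, 0.001]
ft_force: [0.6, -0.4, 6.6]
opening: 0.263
gripper_force: 40.0
```

>>> move_arm:
  moves:
    - [[0, 1.9, 2.1, 0, 0.15], [0, 3.6, 4.4, 0, 0.15], [0, 5.3, 6.7, 0, 0.15], [0, 6.8, 9.0, 0, 0.15], [0, 8.3, 11.5, 0, 0.15], [0, 9.6, 14.0, 0, 0.15], [0, 10.9, 16.5, 0, 0.15], [0, 12.0, 19.1, 0, 0.15]]

```text
time: 12.27
tool_pos: [0.6772, -0.0923, 0.2044]
ee_rot: [0.74, 0.673, 0.0, 0.001]
ft_force: [-0.5, -0.2, 4.8]
opening: 0.267
gripper_force: 40.0
```

>>> move_arm:
  moves:
    - [[0, 1.0, 2.7, 0, 0.15], [0, 1.9, 5.3, 0, 0.15], [0, 2.7, 8.1, 0, 0.15], [0, 3.3, 10.8, 0, 0.15], [0, 3.9, 13.6, 0, 0.15], [0, 4.3, 16.4, 0, 0.15], [0, 4.6, 19.2, 0, 0.15], [0, 4.7, 22.1, 0, 0.15]]

```text
time: 12.93
tool_pos: [0.6818, -0.0928, 0.1827]
ee_rot: [0.74, 0.673, 0.0, 0.001]
ft_force: [-1.2, 0.3, 7.7]
opening: 0.263
gripper_force: 40.0
```

>>> move_arm:
  moves:
    - [[0, 0.0, 2.8, 0, 0.15], [0, 0.0, 5.7, 0, 0.15], [0, -0.2, 8.5, 0, 0.15], [0, -0.6, 11.3, 0, 0.15], [0, -1.0, 14.1, 0, 0.15], [0, -1.6, 16.9, 0, 0.15], [0, -2.3, 19.6, 0, 0.15], [0, -3.1, 22.4, 0, 0.15]]

```text
time: 13.6
tool_pos: [0.6789, -0.0925, 0.161]
ee_rot: [0.74, 0.673, 0.001, 0.001]
ft_force: [-1.1, 0.4, 9.2]
opening: 0.269
gripper_force: 40.0
```

>>> move_arm:
  moves:
    - [[0, -0.9, 2.7, 0, 0.15], [0, -2.0, 5.3, 0, 0.15], [0, -3.1, 7.9, 0, 0.15], [0, -4.4, 10.4, 0, 0.15], [0, -5.8, 12.9, 0, 0.15], [0, -7.3, 15.3, 0, 0.15], [0, -8.9, 17.7, 0, 0.15], [0, -10.6, 19.9, 0, 0.15]]

```text
time: 14.27
tool_pos: [0.6697, -0.0916, 0.1422]
ee_rot: [0.74, 0.673, 0.002, 0.002]
ft_force: [0.4, 0.4, 12.1]
opening: 0.265
gripper_force: 40.0
```

>>> move_arm:
  moves:
    - [[0, -1.8, 2.2, 0, 0.15], [0, -3.7, 4.3, 0, 0.15], [0, -5.7, 6.4, 0, 0.15], [0, -7.7, 8.3, 0, 0.15], [0, -9.9, 10.2, 0, 0.15], [0, -12.1, 11.9, 0, 0.15], [0, -14.4, 13.6, 0, 0.15], [0, -16.8, 15.1, 0, 0.15]]

```text
time: 14.93
tool_pos: [0.6557, -0.0903, 0.128]
ee_rot: [0.74, 0.673, 0.004, 0.005]
ft_force: [5.9, -0.8, 11.2]
opening: 0.268
gripper_force: 40.0
```

>>> move_arm:
  moves:
    - [[0, -2.4, 1.5, 0, 0.15], [0, -4.9, 2.8, 0, 0.15], [0, -7.5, 4.0, 0, 0.15], [0, -10.1, 5.2, 0, 0.15], [0, -12.7, 6.2, 0, 0.15], [0, -15.4, 7.1, 0, 0.15], [0, -18.2, 7.8, 0, 0.15], [0, -20.9, 8.5, 0, 0.15]]

```text
time: 15.6
tool_pos: [0.6369, -0.0885, 0.1185]
ee_rot: [0.74, 0.673, 0.005, 0.006]
ft_force: [10.7, -1.5, 4.1]
opening: 0.264
gripper_force: 40.0
```

>>> move_arm:
  moves:
    - [[0, -2.8, 0.5, 0, 0.15], [0, -5.6, 0.9, 0, 0.15], [0, -8.4, 1.2, 0, 0.15], [0, -11.2, 1.4, 0, 0.15], [0, -14.1, 1.4, 0, 0.15], [0, -16.9, 1.4, 0, 0.15], [0, -19.7, 1.2, 0, 0.15], [0, -22.6, 0.8, 0, 0.15]]

```text
time: 16.27
tool_pos: [0.6134, -0.0862, 0.1157]
ee_rot: [0.74, 0.673, 0.004, 0.005]
ft_force: [12.0, -1.4, -4.3]
opening: 0.266
gripper_force: 40.0
```

>>> move_arm:
  moves:
    - [[0, -2.8, -0.5, 0, 0.15], [0, -5.6, -1.0, 0, 0.15], [0, -8.3, -1.7, 0, 0.15], [0, -11.0, -2.5, 0, 0.15], [0, -13.7, -3.5, 0, 0.15], [0, -16.4, -4.5, 0, 0.15], [0, -18.9, -5.7, 0, 0.15], [0, -21.5, -6.9, 0, 0.15]]

```text
time: 16.93
tool_pos: [0.5902, -0.0839, 0.1215]
ee_rot: [0.74, 0.673, 0.003, 0.003]
ft_force: [10.4, -1.0, -5.9]
opening: 0.264
gripper_force: 40.0
```

Clean signal. I'll finish the revolution.

>>> move_arm:
  moves:
    - [[0, -2.5, -1.4, 0, 0.15], [0, -4.9, -2.9, 0, 0.15], [0, -7.2, -4.5, 0, 0.15], [0, -9.5, -6.2, 0, 0.15], [0, -11.7, -7.9, 0, 0.15], [0, -13.8, -9.8, 0, 0.15], [0, -15.9, -11.8, 0, 0.15], [0, -17.8, -13.9, 0, 0.15]]

```text
time: 17.6
tool_pos: [0.5711, -0.0821, 0.1348]
ee_rot: [0.74, 0.673, 0.002, 0.002]
ft_force: [7.6, -0.7, -8.3]
opening: 0.265
gripper_force: 40.0
```

>>> move_arm:
  moves:
    - [[0, -1.9, -2.1, 0, 0.15], [0, -3.6, -4.4, 0, 0.15], [0, -5.3, -6.7, 0, 0.15], [0, -6.8, -9.0, 0, 0.15], [0, -8.3, -11.5, 0, 0.15], [0, -9.6, -14.0, 0, 0.15], [0, -10.9, -16.5, 0, 0.15], [0, -12.0, -19.1, 0, 0.15]]

```text
time: 18.27
tool_pos: [0.5581, -0.0808, 0.1536]
ee_rot: [0.74, 0.673, 0.001, 0.001]
ft_force: [5.5, -0.8, -6.6]
opening: 0.263
gripper_force: 40.0
```

>>> move_arm:
  moves:
    - [[0, -1.0, -2.7, 0, 0.15], [0, -1.9, -5.3, 0, 0.15], [0, -2.7, -8.1, 0, 0.15], [0, -3.3, -10.8, 0, 0.15], [0, -3.9, -13.6, 0, 0.15], [0, -4.3, -16.4, 0, 0.15], [0, -4.6, -19.2, 0, 0.15], [0, -4.7, -22.1, 0, 0.15]]

```text
time: 18.93
tool_pos: [0.5525, -0.0803, 0.1754]
ee_rot: [0.74, 0.673, 0.0, -0.0]
ft_force: [4.9, -0.8, -6.6]
opening: 0.264
gripper_force: 40.0
```

>>> move_arm:
  moves:
    - [[0, 0.0, -2.8, 0, 0.15], [0, 0.0, -5.7, 0, 0.15], [0, 0.2, -8.5, 0, 0.15], [0, 0.6, -11.3, 0, 0.15], [0, 1.0, -14.1, 0, 0.15], [0, 1.6, -16.9, 0, 0.15], [0, 2.3, -19.6, 0, 0.15], [0, 3.1, -22.4, 0, 0.15]]

```text
time: 19.6
tool_pos: [0.5551, -0.0806, 0.1997]
ee_rot: [0.74, 0.673, 0.0, -0.0]
ft_force: [5.2, -0.2, -7.1]
opening: 0.267
gripper_force: 40.0
```

>>> move_arm:
  moves:
    - [[0, 0.9, -2.7, 0, 0.15], [0, 2.0, -5.3, 0, 0.15], [0, 3.1, -7.9, 0, 0.15], [0, 4.4, -10.4, 0, 0.15], [0, 5.8, -12.9, 0, 0.15], [0, 7.3, -15.3, 0, 0.15], [0, 8.9, -17.7, 0, 0.15], [0, 10.6, -19.9, 0, 0.15]]

```text
time: 20.27
tool_pos: [0.5654, -0.0815, 0.2199]
ee_rot: [0.74, 0.673, -0.0, -0.0]
ft_force: [4.5, -0.4, -8.0]
opening: 0.265
gripper_force: 40.0
```

>>> move_arm:
  moves:
    - [[0, 1.8, -2.2, 0, 0.15], [0, 3.7, -4.3, 0, 0.15], [0, 5.7, -6.4, 0, 0.15], [0, 7.7, -8.3, 0, 0.15], [0, 9.9, -10.2, 0, 0.15], [0, 12.1, -11.9, 0, 0.15], [0, 14.4, -13.6, 0, 0.15], [0, 16.8, -15.1, 0, 0.15]]

```text
time: 20.93
tool_pos: [0.5818, -0.0832, 0.2352]
ee_rot: [0.74, 0.673, -0.0, -0.0]
ft_force: [1.0, 0.6, -6.0]
opening: 0.262
gripper_force: 40.0
```

```bash
cat > fit.py <<'E'
import numpy as np
from scipy.optimize import least_squares
ex=np.array([.9958,-.092])
# x,y,z, fx,fy,fz, direction
D=np.array([[.6036,-.0852,.244,-2,0,4,1],[.6263,-.0874,.2447,-.3,.7,4.8,1],[.6478,-.0895,.2376,-.9,0,4.1,1],[.6655,-.0912,.2236,.6,-.4,6.6,1],[.6772,-.0923,.2044,-.5,-.2,4.8,1],[.6818,-.0928,.1827,-1.2,.3,7.7,1],[.6789,-.0925,.161,-1.1,.4,9.2,1],[.6697,-.0916,.1422,.4,.4,12.1,1],[.6557,-.0903,.128,5.9,-.8,11.2,1],[.6369,-.0885,.1185,10.7,-1.5,4.1,1],[.6134,-.0862,.1157,12,-1.4,-4.3,1],[.5902,-.0839,.1215,10.4,-1,-5.9,1],[.5711,-.0821,.1348,7.6,-.7,-8.3,1],[.5581,-.0808,.1536,5.5,-.8,-6.6,1],[.5525,-.0803,.1754,4.9,-.8,-6.6,1],[.5551,-.0806,.1997,5.2,-.2,-7.1,1],[.5654,-.0815,.2199,4.5,-.4,-8,1],[.5818,-.0832,.2352,1,.6,-6,1]])
def an(D):
    u=D[:,:2]@ex; z=D[:,2]; fu=D[:,3:5]@ex; fz=D[:,5]
    s=least_squares(lambda p:np.hypot(u-p[0],z-p[1])-p[2],[u.mean(),z.mean(),.065]); c=s.x
    th=np.arctan2(u-c[0],z-c[1]); tau=-(fu*np.cos(th)-fz*np.sin(th))*.065
    rad=fu*np.sin(th)+fz*np.cos(th)
    A=np.c_[D[:,6],np.sin(th),np.cos(th)]
    q,*_=np.linalg.lstsq(A,tau,rcond=None); res=tau-A@q
    # tau = f - G sin(th+del): sin coef=-G cos del, cos coef=-G sin del
    G=np.hypot(q[1],q[2]); de=np.arctan2(-q[2],-q[1])
    print('circle',c.round(4),'res mm',(s.fun*1e3).round(1)); print('th',np.degrees(th).round()); print('tau',tau.round(2)); print('rad',rad.round(1)); print('res',res.round(2))
    cov=np.linalg.inv(A.T@A)*(res**2).sum()/(len(th)-3)
    print('f',q[0],'G',G,'delta',np.degrees(de),'sd deg',np.degrees(np.sqrt(cov[1,1])/G),'target th deg',np.degrees((np.pi-de+np.pi)%(2*np.pi)-np.pi)); return c,de
if __name__=='__main__': an(D)
E
python3 fit.py
```

```text
circle [0.6224 0.1805 0.0651] res mm [-0.1 -0.1 -0.1 -0.  -0.1  0.   0.   0.2  0.2  0.  -0.2 -0.2 -0.1  0.
  0.   0.1  0.2  0.2]
th [ -12.    8.   28.   48.   68.   88.  107.  126.  144.  162. -177. -155.
 -135. -114.  -94.  -73.  -53.  -33.]
tau [0.07 0.07 0.18 0.29 0.3  0.5  0.55 0.65 0.74 0.75 0.8  0.78 0.73 0.54
 0.45 0.34 0.24 0.16]
rad [ 4.3  4.7  3.2  4.9  1.3 -1.  -3.8 -6.8 -5.5 -0.6  3.6  1.   0.4 -2.3
 -4.4 -7.1 -8.4 -5.5]
res [-0.04 -0.04  0.02  0.06 -0.04  0.05 -0.02 -0.02  0.   -0.04  0.    0.02
  0.05 -0.04 -0.01  0.01  0.01  0.01]
f 0.4506650044098725 G 0.34737897873368817 delta 92.90698351031263 sd deg 1.8800644754591667 target th deg 87.09301648968736
```

>>> move_arm:
  moves:
    - [[0, 2.4, -1.5, 0, 0.15], [0, 4.9, -2.8, 0, 0.15], [0, 7.5, -4.0, 0, 0.15], [0, 10.1, -5.2, 0, 0.15], [0, 12.7, -6.2, 0, 0.15], [0, 15.4, -7.1, 0, 0.15], [0, 18.2, -7.8, 0, 0.15], [0, 20.9, -8.5, 0, 0.15]]

```text
time: 21.6
tool_pos: [0.6032, -0.0852, 0.244]
ee_rot: [0.74, 0.673, 0.0, 0.0]
ft_force: [-0.6, 0.8, -1.2]
opening: 0.266
gripper_force: 40.0
```

>>> move_arm:
  moves:
    - [[0, 2.8, -0.5, 0, 0.15], [0, 5.6, -0.9, 0, 0.15], [0, 8.4, -1.2, 0, 0.15], [0, 11.2, -1.4, 0, 0.15], [0, 14.1, -1.4, 0, 0.15], [0, 16.9, -1.4, 0, 0.15], [0, 19.7, -1.2, 0, 0.15], [0, 22.6, -0.8, 0, 0.15]]

```text
time: 22.27
tool_pos: [0.6261, -0.0874, 0.2448]
ee_rot: [0.74, 0.673, 0.0, 0.001]
ft_force: [-1.2, 0.2, 4.0]
opening: 0.265
gripper_force: 40.0
```

>>> move_arm:
  moves:
    - [[0, 2.8, 0.5, 0, 0.15], [0, 5.6, 1.0, 0, 0.15], [0, 8.3, 1.7, 0, 0.15], [0, 11.0, 2.5, 0, 0.15], [0, 13.7, 3.5, 0, 0.15], [0, 16.4, 4.5, 0, 0.15], [0, 18.9, 5.7, 0, 0.15], [0, 21.5, 6.9, 0, 0.15]]

```text
time: 22.93
tool_pos: [0.6476, -0.0895, 0.2377]
ee_rot: [0.74, 0.673, 0.001, 0.001]
ft_force: [-0.9, 0.2, 5.5]
opening: 0.262
gripper_force: 40.0
```

>>> move_arm:
  moves:
    - [[0, 2.5, 1.4, 0, 0.15], [0, 4.9, 2.9, 0, 0.15], [0, 7.2, 4.5, 0, 0.15], [0, 9.5, 6.2, 0, 0.15], [0, 11.7, 7.9, 0, 0.15], [0, 13.8, 9.8, 0, 0.15], [0, 15.9, 11.8, 0, 0.15], [0, 17.8, 13.9, 0, 0.15]]

```text
time: 23.6
tool_pos: [0.6654, -0.0912, 0.2236]
ee_rot: [0.74, 0.673, 0.001, 0.001]
ft_force: [0.6, -0.5, 6.1]
opening: 0.265
gripper_force: 40.0
```

>>> move_arm:
  moves:
    - [[0, 1.9, 2.1, 0, 0.15], [0, 3.6, 4.4, 0, 0.15], [0, 5.3, 6.7, 0, 0.15], [0, 6.8, 9.0, 0, 0.15], [0, 8.3, 11.5, 0, 0.15], [0, 9.6, 14.0, 0, 0.15], [0, 10.9, 16.5, 0, 0.15], [0, 12.0, 19.1, 0, 0.15]]

```text
time: 24.27
tool_pos: [0.6771, -0.0923, 0.2045]
ee_rot: [0.74, 0.673, 0.0, 0.001]
ft_force: [1.3, -0.2, 5.3]
opening: 0.266
gripper_force: 40.0
```

>>> move_arm:
  moves:
    - [[0, 1.0, 2.7, 0, 0.15], [0, 1.9, 5.3, 0, 0.15], [0, 2.7, 8.1, 0, 0.15], [0, 3.3, 10.8, 0, 0.15], [0, 3.9, 13.6, 0, 0.15], [0, 4.3, 16.4, 0, 0.15], [0, 4.6, 19.2, 0, 0.15], [0, 4.7, 22.1, 0, 0.15]]

```text
time: 24.93
tool_pos: [0.6818, -0.0928, 0.1828]
ee_rot: [0.74, 0.673, 0.0, 0.001]
ft_force: [-0.4, 0.5, 6.9]
opening: 0.264
gripper_force: 40.0
```

Run:
```python
from fit import *
D2=np.array([[.6032,-.0852,.244,-.6,.8,-1.2,1],[.6261,-.0874,.2448,-1.2,.2,4,1],[.6476,-.0895,.2377,-.9,.2,5.5,1],[.6654,-.0912,.2236,.6,-.5,6.1,1],[.6771,-.0923,.2045,1.3,-.2,5.3,1],[.6818,-.0928,.1828,-.4,.5,6.9,1]])
an(np.vstack([D,D2]))
```

```text
circle [0.6224 0.1804 0.065 ] res mm [-0.1 -0.1 -0.1  0.  -0.   0.   0.1  0.2  0.2  0.  -0.2 -0.2 -0.1 -0.
  0.   0.1  0.2  0.2  0.  -0.  -0.1 -0.1 -0.1  0. ]
th [ -12.    8.   28.   48.   68.   88.  107.  126.  143.  162. -177. -155.
 -135. -114.  -94.  -73.  -53.  -33.  -12.    8.   28.   48.   68.   88.]
tau [0.07 0.07 0.18 0.29 0.3  0.5  0.55 0.65 0.74 0.75 0.8  0.78 0.73 0.54
 0.45 0.34 0.24 0.16 0.06 0.11 0.22 0.27 0.29 0.45]
rad [ 4.3  4.7  3.2  4.9  1.3 -1.  -3.8 -6.8 -5.5 -0.6  3.6  1.   0.4 -2.3
 -4.4 -7.1 -8.4 -5.5 -1.   3.8  4.4  4.5  3.2 -0.2]
res [-0.04 -0.04  0.02  0.06 -0.04  0.05 -0.02 -0.02  0.   -0.04  0.01  0.02
  0.05 -0.04 -0.01  0.01  0.01  0.01 -0.05  0.    0.07  0.03 -0.05 -0.01]
f 0.45033682030665567 G 0.34572299851394533 delta 93.15500913349842 sd deg 1.8157653986084408 target th deg 86.84499086650159
```

>>> move_arm:
  moves:
    - [[0, 0, -0.5, 0, 0.15], [0, 0, -1, 0, 0.15], [0, 0, -1, 0, 0.15], [0, 0, -1, 0, 0.15], [0, 0, -1, 0, 0.15], [0, 0, -1, 0, 0.15]]

```text
time: 25.43
tool_pos: [0.6816, -0.0927, 0.1824]
ee_rot: [0.74, 0.673, 0.0, 0.0]
ft_force: [5.4, -1.4, -4.7]
opening: 0.267
gripper_force: 40.0
```

Run:
```python
from h import *
im,p=snap('scene','s4.png'); o=env.get_obs()
u=o['tool_pos'][:2]@[.9958,-.092]; print(o['time'],o['tool_pos'],'th',np.degrees(np.arctan2(u-.6224,o['tool_pos'][2]-.1804)),o['ft_force'],o['joint_velocities'].round(3),o['opening'],o['gripper_force'])
a=cv2.imread('pics/s3.png').astype(int); b=cv2.imread('pics/s4.png').astype(int)
d=abs(a-b).max(2)
for k,(x0,y0,x1,y1) in {'sound weights':(380,256,465,312),'timer':(258,250,290,288),'tin':(298,242,350,302),'salt':(252,332,288,370),'mill/oil':(302,290,372,378),'mug':(392,320,450,372)}.items(): print(k,(d[y0:y1,x0:x1]>40).mean().round(3))
```

```text
25.4833 [ 0.68162942 -0.09273128  0.18238399] th 88.24895818580934 [ 4.21478697 -1.06772655 -3.8254119 ] [ 0.     0.001 -0.001  0.001 -0.    -0.   ] 0.26434670023091716 39.99815583229065
sound weights 0.0
timer 0.294
tin 0.0
salt 0.038
mill/oil 0.0
mug 0.0
```

Run:
```python
import cv2,numpy as np
for f in('scene0','s3','s4'):
    h=cv2.cvtColor(cv2.imread(f'pics/{f}.png'),cv2.COLOR_BGR2HSV)[245:292,252:296].astype(int)
    m=((h[...,1]>190)&((h[...,0]<6)|(h[...,0]>174))&(h[...,2]>60)); y,x=np.nonzero(m); print(f,m.sum(),x.min()+252,x.max()+252,y.min()+245,y.max()+245)
```

```text
scene0 577 261 286 256 284
s3 597 260 286 256 284
s4 599 261 286 256 284
```

The timer hasn't moved; only its shading changed. The spit rests at about 88° against the fitted 87°, the wrist force is small, and the handle is still gripped. Handing in.

```bash
python3 -c "
from cell import ticket; print(ticket.hand_in())"
```

```text
the job is handed in; nothing more can be done
None
```

The job is handed in: the broken weight is in the scrap tin, and the gripper is holding the spit still at about 88°, where the heavy side points straight down (force fit: 87°, give or take about 2°); nothing else on the worktop appears to have moved.

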